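Load the candle cradle and close its keeper bar

ROBOT

A 6-joint arm with a two-finger parallel gripper is mounted at the origin on the work surface. World frame = base frame: x ahead of the robot, y to its left, z up, the work surface at z = 0. Lengths are in m, angles in rad, forces in N, time in s.
With the tool pointing down it reaches from about 0.375 to 0.975 m from the base axis. Payload 3.8 kg.
Tool frame: the origin (TCP) lies midway between the tips of the shut fingers; the grasp point (between the pads) lies 19 mm behind it; z points along the fingers, y is the line along which they close (so a half turn about z gives the same grasp; the last joint's range is limited). The gripper opens to 85 mm and grips with 20 to 120 N. Pads are 22 mm wide; open, the fingers measure 114 mm over their backs; the gripper's body (76 mm by 85 mm) begins 54 mm behind the grasp point. The pads swing forward as they close: fully open they stand 13 mm farther back than shut.
Start: joints at [-1.285, 0.264, 1.604, -0, 1.274, -0.037], TCP at [0.214, -0.64, 0.231] pointing down, gripper open.
Joint ranges: [-2.63, 2.63], [-0.94, 2.18], [0.31, 2.57], [-1.31, 4.45], [0, 2.66], [-2.55, 2.55]. Speed limits (rad/s): [2.57, 2.57, 3.14, 3.14, 3.14, 3.14].

INTERFACE

Orientations are given as a rotation vector (axis times angle).
In Python, from workcell import bot gives the robot as it stands.
- The arm moves only by the tool step_arm, never from a script. Its argument "motion" is a list of rows, each a list of 5 numbers: the finger opening in cm, from 0 to 8.54, then the shift along the tool's x, y, z in cm, then the turn about the tool's z in degrees. In form: [[claw, dx, dy, dz, twist], ...]. A call has 1 to 20 rows; each row is the pose to reach, as a shift and turn from the pose commanded when the call began, along the tool's axes at that moment; what a row does not reach only later rows make up. A row lasts 1/10 s, in which the tool goes at most 50 mm and 8.59 degrees, less where a joint would pass 70% of its speed; a pose out of reach is approached as far as the arm can. A call with a gripper value outside its range is refused whole. The fingers move at their own pace and stop on an object; "force" is the grip in N (left out, the last holds). Time passes only in rows, so rows that repeat a pose let the fingers close. It gives the time, the measured TCP pose, the force, the opening and the grip force at its end, in the units of the state.
- bot.read_state(): the state, without advancing time (a new reading comes with each control period).
- bot.read_camera(name): name is "scene" or "top" or "wrist"; returns (picture, depth): 420x560x3 uint8, red, green, blue; 420x560 float32, m along the optical axis (not along the pixel's ray), 0 where there is no reading.
- bot.calibration(name): a dict with "mtx" (3x3 intrinsics, pixels), "origin" and "orientation" of the camera in the world; the wrist camera has in their place "T_tool_cam" (4x4, takes a point from camera to tool coordinates, whose origin is the TCP and whose axes are the flange's). Camera axes: x right, y up, looking along -z (the intrinsics and any distortion apply to the point x, -y, -z); pixel columns grow to the right and rows downward; lengths in m; the calibration is good to about 2 mm. A picture is of the moment at which its call begins: read the wrist's pose just before it. calibration takes no time and is no camera call.
- bot.finish_job(): hands the job in; it is judged then, once.
The state is a dict: "time": time; "q": joint angles; "joint_vel": joint speeds; "joint_torque": joint torques, N m; "tool_pos": TCP position; "tcp_rot": TCP orientation; "wrist_force": force on the tool from outside, world axes, zero at the start; "torque": the same for the moment, N m; "width": opening from 0.0 (shut) to 1.0 (fully open); "grip_force": force on a finger pad.
Only numpy, scipy, OpenCV 4.12 (cv2) and the standard library are available. Lean on these libraries where they do the work, as an engineer would, in place of code of your own. Each camera call takes 0.05 s, during which the arm holds its last target. There are 200 camera calls.

TASK

Two finished pillar candles still lie loose on the bench: lay each of them across both notched rails of the wooden carrying cradle, in an empty pair of V-grooves beside the candle that is already there, standing out about equally at both ends; set it down, never drop it. Then swing over the cradle's keeper bar, the one with the wooden grip, until it is fully down over the candles, and let go; leave that first candle and the other things on the bench where they are.

Things in the scene. Friction and masses are not known exactly. Their poses are not given: they have to be found in the camera images.
- cradle: wooden carrying cradle, fast on the bench: board 130 x 330 x 12 mm (local x, y, z), two rails 18 mm thick along local y at local x = +-45 mm, tops 58 mm high, each with three V-grooves (see the groove points), only the board between them. A candle lies along local x across both rails, top 94 mm high. Hinge plates 72 mm high at local (-47, +-137) mm. Origin: centre of the underside, on the bench; z up
- groove0 (a point): first of three groove pairs, at cradle local y = -85 mm: the point where the middle of a cradled candle's axis belongs, half-way between the rails, 69 mm above the bench. 90 degree V-grooves, 48 mm wide at the mouth, 24 mm deep, bottom of the V 34 mm above the bench
- groove1 (a point): middle one of three groove pairs, at cradle local y = 0 mm: the point where the middle of a cradled candle's axis belongs, half-way between the rails, 69 mm above the bench. 90 degree V-grooves, 48 mm wide at the mouth, 24 mm deep, bottom of the V 34 mm above the bench
- groove2 (a point): third of three groove pairs, at cradle local y = +85 mm: the point where the middle of a cradled candle's axis belongs, half-way between the rails, 69 mm above the bench. 90 degree V-grooves, 48 mm wide at the mouth, 24 mm deep, bottom of the V 34 mm above the bench
- keeper (a joint): hinge of the keeper bar, rad: 0 = fully down on its stop, the bar then 2 mm above seated candles, its axis 103 mm above the bench over cradle local x = 0; grows as it swings up and away to the cradle's -x side, to 2.3 at most. Starts open, at 1.85 to 2.25. The hinge is stiff (0.12 N m, 2 to 3 N at the grip) and stays where it is left
- keeper_grip (a point): centre of the keeper's grip: wooden sleeve 18 mm in diameter, 70 mm long, parallel to cradle local y, beyond the cradle's -y end (local y = -155 to -225 mm), only the bench below it. It is one piece with the bar (14 mm thick, rubber-sleeved, on arms at local y = +-147 mm) and swings with it on a radius of 65 mm about the hinge
- keeper_hinge (a point): point on the keeper's hinge axis level with the middle of the grip: cradle local (-50, -190, 62) mm. The axis is parallel to the cradle's local y. From here the grip's centre is at local x = 65 cos(a), z = 65 sin(a) mm, with a = 0.693 rad + the joint's value
- pillar_a: loose pillar candle of plain ivory wax: a plain cylinder 50 mm in diameter and 160 mm long (domed over the last 6 mm at its top), 0.28 kg. Origin on its axis at mid-length; its own x axis runs along the candle towards the domed top. Starts lying on the bench at the robot's right, roughly crosswise to the robot's x; it can roll
- pillar_b: loose pillar candle of plain ivory wax: a plain cylinder 50 mm in diameter and 160 mm long (domed over the last 6 mm at its top), 0.28 kg. Origin on its axis at mid-length; its own x axis runs along the candle towards the domed top. Starts lying on the bench at the robot's right, farther out than pillar_a; it can roll
- pillar_c: the third pillar candle of plain ivory wax: a plain cylinder 50 mm in diameter and 160 mm long (domed over the last 6 mm at its top), 0.28 kg. Origin on its axis at mid-length; its own x axis runs along the candle towards the domed top. It already lies in one of the cradle's three groove pairs (any one of them) and stays there
- mould: bystander: filled aluminium pillar mould, a tube 70 mm in diameter on a 110 mm square base plate, 232 mm high, standing at the left. Origin under its centre
- pot: bystander: open blue enamel pot, 120 mm in diameter and 90 mm high, on the far side. Origin under its centre
- pin_cup: bystander: white cup 68 mm in diameter and 75 mm high with steel pins standing in it up to 125 mm, at the right. Origin under its centre
Not all that is in view belongs to the job. Leave any blue look-alike of the pillar_a alone. Leave any yellow look-alike of the pillar_b alone.

How it is judged:
By the outcome, as a careful person would: the job done as asked, in the order asked, and still so for the second after the job is handed in, with the robot touching nothing.
It also fails if it takes over 64 s, if anything falls off the work surface, if the arm or the gripper's body presses on something with over 40 N, if the wrist force passes 120 N, or if a joint passes its speed limit or range.

## Working session

There is one attempt and no reset: what is moved stays moved. The work goes in short steps, Python scripts to look and compute and a tool call to move; the robot and the scene stay as the last step left them, time stands still between calls to the robot, and variables do not carry over. Pictures are saved under pics/ and viewed, at most 10 in all, crops included, and the job is handed in when it is done.

Besides the shell and the picture viewer there is one more tool, called after ">>>" by a JSON object that holds its "fn" and its "kwargs". step_arm: Moves the arm, as the interface text tells. Its arguments: {"type":"object","properties":{"motion":{"type":"array","items":{"type":"array","items":{"type":"number"}}},"force":{"type":"number"}},"required":["motion"]}

```bash
mkdir -p pics; ls
cat > h.py <<'E'
import numpy as np,cv2
from scipy.spatial.transform import Rotation as R
from workcell import bot
def pts(name):
    s=bot.read_state(); im,d=bot.read_camera(name); c=bot.calibration(name); K=np.array(c["mtx"])
    v,u=np.mgrid[:420,:560]
    P=np.stack([(u-K[0,2])/K[0,0]*d,-(v-K[1,2])/K[1,1]*d,-d],-1)
    if name=="wrist":
        T=np.array(c["T_tool_cam"]); P=P@T[:3,:3].T+T[:3,3]
        P=P@R.from_rotvec(s["tcp_rot"]).as_matrix().T+np.array(s["tool_pos"])
    else:
        o=np.array(c["orientation"],float); M=o if o.shape==(3,3) else R.from_rotvec(o).as_matrix()
        P=P@M.T+np.array(c["origin"])
    P[d==0]=np.nan
    return im,P
E
python3 - <<'E'
from h import *
for n in("top","scene"):
    im,P=pts(n); cv2.imwrite(f"pics/{n}0.png",im[:,:,::-1]); np.savez(f"{n}0.npz",im=im,P=P)
    c=bot.calibration(n); print(n,c)
print(bot.read_state())
E
```

```text
pics
top {'mtx': array([[407.03604771,   0.        , 278.45905675],
       [  0.        , 407.03604771, 208.41098182],
       [  0.        ,   0.        ,   1.        ]]), 'origin': array([0.50562322, 0.01802513, 1.3807273 ]), 'orientation': array([ 0.02807992, -0.05963552, -1.58276818])}
scene {'mtx': array([[463.5914063 ,   0.        , 281.52613123],
       [  0.        , 463.5914063 , 202.5197284 ],
       [  0.        ,   0.        ,   1.        ]]), 'origin': array([1.10593592, 0.47837871, 1.30094625]), 'orientation': array([0.2702215 , 0.62532919, 2.21100564])}
{'time': 0.1, 'q': array([-1.28492248e+00,  2.64707771e-01,  1.60526161e+00,  1.65525051e-05,
        1.27370156e+00, -3.68625392e-02]), 'joint_vel': array([-0.00070286, -0.0030453 , -0.00398095,  0.001067  ,  0.000186  ,
        0.0003987 ]), 'joint_torque': array([-1.74173697e-04, -5.16707575e+01, -3.68590522e+01, -8.16593888e-05,
        6.32010560e-03, -3.95076381e-05]), 'tool_pos': array([ 0.21392266, -0.63949584,  0.23005329]), 'tcp_rot': array([-3.09874214e+00, -5.04416662e-01,  3.80495782e-04]), 'wrist_force': array([ 1.11173985, -0.13295753,  0.08582591]), 'torque': array([-0.02281039,  0.04118642, -0.00844691]), 'grip_force': 0.0, 'width': 0.9990645996333236}
```

View pics/top0.png

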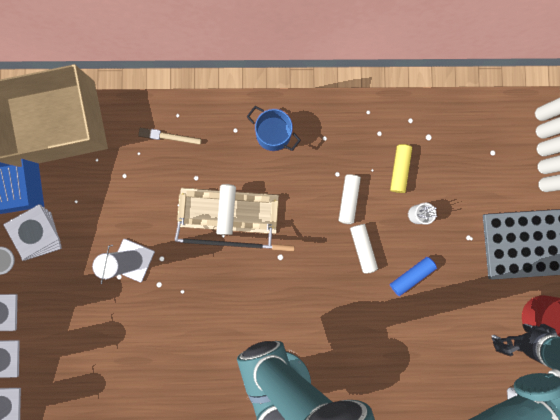

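View pics/scene0.png

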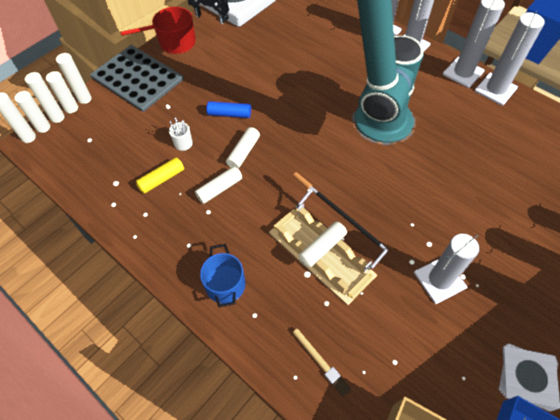

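Top view: the loose white candles are at (364,248) and (349,199). The blue one at (414,276) and the yellow one at (401,168) are the look-alikes, and the white row at the far right edge is stock on the background. The plain ivory pair at the robot's right fits the description: (364,248) is pillar_a, (349,199), farther out, is pillar_b. The cradle is centred near (228,211) with candle c in the middle groove; the keeper bar is on the robot side, with its grip at (284,248).

Run:
```python
from h import *
t=np.load("top0.npz"); im,P=t["im"],t["P"]
cv2.imwrite("pics/crop1.png",cv2.resize(im[130:300,160:430],None,fx=2.9,fy=2.9,interpolation=cv2.INTER_CUBIC)[:,:,::-1])
def show(n,box,lo,hi):
    u0,v0,u1,v1=box; Q=P[v0:v1,u0:u1].reshape(-1,3); I=im[v0:v1,u0:u1].reshape(-1,3).astype(int)
    m=(Q[:,2]>lo)&(Q[:,2]<hi); Q=Q[m]
    r=cv2.minAreaRect((Q[:,:2]*1000).astype(np.float32)); print(n,m.sum(),np.round(r[0],1),np.round(r[1],1),round(r[2],1),"zmax",np.round(np.nanpercentile(Q[:,2],[5,50,98]),4), "med",np.round(np.median(Q,0),4))
    c=Q[:,:2]-Q[:,:2].mean(0); w,V=np.linalg.eigh(c.T@c); print("   axis deg",np.degrees(np.arctan2(V[1,1],V[0,1])))
show("a",(345,215,385,280),.015,.08)
show("b",(330,165,370,230),.015,.08)
show("c",(212,175,242,240),.075,.11)
show("cradle rails",(170,180,290,238),.045,.066)
show("cradle all",(170,180,290,238),.006,.066)
show("bench",(300,100,330,160),-1,1)
show("grip",(274,243,295,253),.02,.2)
```

```text
a 809 [ 466.5 -283.9] [205.8  59.6] 19.9 zmax [0.0304 0.0462 0.0534] med [ 0.4532 -0.2851  0.0462]
   axis deg -160.91740359689246
b 785 [ 597.3 -245.9] [186.8  83.5] 6.4 zmax [0.0311 0.046  0.0536] med [ 0.6014 -0.2447  0.046 ]
   axis deg 178.00539795320293
c 744 [579.5 159.5] [ 49.2 159.9] 85.1 zmax [0.0786 0.0903 0.0978] med [0.5776 0.1576 0.0903]
   axis deg 175.07872046372106
cradle rails 643 [568.4 160.8] [298.7 129.5] 84.1 zmax [0.047  0.0572 0.0652] med [0.5517 0.1388 0.0572]
   axis deg 85.39497963431793
cradle all 3195 [584.2 154.1] [393.3 192.6] 89.4 zmax [0.0081 0.0146 0.0618] med [0.5778 0.1332 0.0146]
   axis deg 85.44826469398565
bench 1792 [ 853.9 -135.5] [106.7 208.6] 89.0 zmax [-0.0041  0.0006  0.0066] med [ 8.534e-01 -1.377e-01  6.000e-04]
   axis deg 178.73074213108447
grip 111 [454.2 -22.2] [60.6 17.6] 85.2 zmax [0.0933 0.0998 0.1061] med [ 0.4553 -0.0239  0.0998]
   axis deg 84.17333900550187
```

View pics/crop1.png

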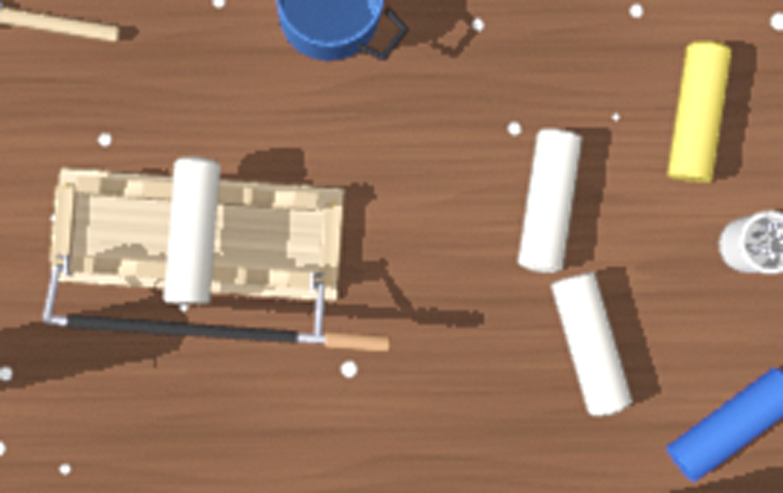

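The enlarged crop confirms it: two plain ivory loose candles, candle c in the middle groove pair, and grooves 0 (right) and 2 (left) empty. Next I'll refine the poses with masks.

```bash
cat >> h.py <<'E'
def rayplane(uv,z,name="top"):
    c=bot.calibration(name); K=np.array(c["mtx"]); M=R.from_rotvec(c["orientation"]).as_matrix(); uv=np.atleast_2d(uv)
    d=np.c_[(uv[:,0]-K[0,2])/K[0,0],-(uv[:,1]-K[1,2])/K[1,1],-np.ones(len(uv))]@M.T; o=np.array(c["origin"])
    return o+d*((z-o[2])/d[:,2])[:,None]
def plan(xyz,yaw=None):
    "tool-frame shift cm and twist deg to bring TCP to xyz with tool y axis along world angle yaw (deg, mod 180)"
    s=bot.read_state(); M=R.from_rotvec(s["tcp_rot"]).as_matrix()
    d=M.T@(np.array(xyz)-s["tool_pos"])*100
    y=np.degrees(np.arctan2(M[1,1],M[0,1])); tw=0
    if yaw is not None: tw=-((yaw-y+90)%180-90)
    print("d cm",np.round(d,2),"twist",round(tw,1),"| yaw now",round(y,1),"q6",round(s["q"][5],2),"tcp",np.round(s["tool_pos"],4))
E
python3 - <<'E'
from h import *
t=np.load("top0.npz"); im,P=t["im"].astype(int),t["P"]
white=((im.min(2)>150)&(im.max(2)-im.min(2)<45)).astype(np.uint8)
n,L,S,C=cv2.connectedComponentsWithStats(cv2.morphologyEx(white,cv2.MORPH_OPEN,np.ones((5,5),np.uint8)))
for i in range(1,n):
    if S[i,4]>400 and S[i,0]>190 and S[i,0]<380:
        v,u=np.where(L==i); z=.069 if S[i,0]<260 else .025
        Q=rayplane(np.c_[u,v],z)*1000
        r=cv2.minAreaRect(Q[:,:2].astype(np.float32)); c=Q[:,:2]-Q[:,:2].mean(0); w,V=np.linalg.eigh(c.T@c)
        print(C[i].round(),"rect",np.round(r[0],1),np.round(r[1],1),"mean",Q.mean(0).round(1),"axis",np.degrees(np.arctan2(V[1,1],V[0,1])).round(1)%180)
# rails: crop corners from pixel = 160+u/2.9,130+v/2.9 ; board/rail corner tops
cr=np.array([[63,169],[344,188],[337,299],[52,280]])
Q=rayplane(cr/2.9+[160,130],.058)*1000; print(Q.round(1),Q.mean(0))
for a,b in((0,1),(3,2)): e=Q[b]-Q[a]; print(np.degrees(np.arctan2(e[1],e[0]))%180,np.linalg.norm(e))
plan([.453,-.285,.20],109)
E
```

```text
[349. 199.] rect [ 610.8 -246.2] [ 51.  166.1] mean [ 610.3 -246.1   25. ] axis 170.0
[225. 209.] rect [579.9 161. ] [ 54.1 159.7] mean [578.9 162.4  69. ] axis 174.9
[363. 249.] rect [ 443.9 -291. ] [162.8  51.5] mean [ 444.  -290.9   25. ] axis 15.099999999999994
[[ 6.485e+02  3.045e+02  5.800e+01]
 [ 6.236e+02 -1.010e+01  5.800e+01]
 [ 4.991e+02 -6.000e-01  5.800e+01]
 [ 5.244e+02  3.167e+02  5.800e+01]] [573.94607923 152.60746005  58.        ]
85.47339318883913 315.5785145034794
85.44152481949095 318.3226806578717
d cm [ 33.92 -26.03   3.06] twist -0.5 | yaw now -71.5 q6 -0.04 tcp [ 0.2139 -0.6395  0.2301]
```

Run:
```python
from h import *
plan([.444,-.291,.20],105.1)
print(bot.calibration("wrist"))
```

```text
d cm [ 32.87 -25.75   3.06] twist 3.4 | yaw now -71.5 q6 -0.04 tcp [ 0.2139 -0.6395  0.2301]
{'mtx': array([[345.08071123,   0.        , 284.85292552],
       [  0.        , 345.08071123, 213.6725084 ],
       [  0.        ,   0.        ,   1.        ]]), 'T_tool_cam': array([[-4.93763262e-04,  9.62879951e-01,  2.69929538e-01,
         6.86294395e-02],
       [ 9.99999873e-01,  5.02925741e-04,  3.52169193e-05,
         9.71518188e-04],
       [-1.01844847e-04,  2.69929521e-01, -9.62880077e-01,
        -1.42068458e-01],
       [ 0.00000000e+00,  0.00000000e+00,  0.00000000e+00,
         1.00000000e+00]])}
```

>>> {"fn": "step_arm", "kwargs": {"motion": [[8.5, 8, -6.5, 0, 3.4], [8.5, 12, -9.5, 1, 3.4], [8.5, 16, -12.5, 2, 3.4], [8.5, 20, -15.7, 3, 3.4], [8.5, 24, -18.8, 3, 3.4], [8.5, 28, -22, 3, 3.4], [8.5, 31, -24.3, 3, 3.4], [8.5, 32.9, -25.7, 3, 3.4], [8.5, 32.9, -25.7, 3, 3.4], [8.5, 32.9, -25.7, 3, 3.4], [8.5, 32.9, -25.7, 3, 3.4], [8.5, 32.9, -25.7, 3, 3.4]]}}

```text
time: 1.3
tool_pos: [0.444, -0.2929, 0.2011]
tcp_rot: [3.114, 0.411, -0.001]
wrist_force: [0.0, -0.1, 0.0]
width: 0.993
grip_force: 0.0
```

```bash
cat >> h.py <<'E'
def whites(name,amin=1500,zlo=.012,zhi=.12):
    im,P=pts(name); I=im.astype(int)
    w=((I.min(2)>130)&(I.max(2)-I.min(2)<60)&(P[...,2]>zlo)&(P[...,2]<zhi)).astype(np.uint8)
    n,L,S,C=cv2.connectedComponentsWithStats(cv2.morphologyEx(w,cv2.MORPH_OPEN,np.ones((5,5),np.uint8)))
    for i in range(1,n):
        if S[i,4]<amin: continue
        Q=P[L==i]*1000; r=cv2.minAreaRect(Q[:,:2].astype(np.float32)); c=Q[:,:2]-Q[:,:2].mean(0); _,V=np.linalg.eigh(c.T@c)
        a=np.degrees(np.arctan2(V[1,1],V[0,1]))%180; k=Q[:,2]>np.percentile(Q[:,2],70)
        e=V[:,1]; s=c@e; n_=c@V[:,0]; p=np.percentile; m=Q[:,:2].mean(0)
        ctr=m+e*(p(s,.5)+p(s,99.5))/2+V[:,0]*(p(n_,.5)+p(n_,99.5))/2
        print(C[i].round(),S[i,4],"ctr",ctr.round(1),"len",(p(s,99.5)-p(s,.5)).round(1),"wid",(p(n_,99.5)-p(n_,.5)).round(1),"mean",m.round(1),"ridge",Q[k,:2].mean(0).round(1),"axis",a.round(1),"ztop",p(Q[:,2],97).round(1))
    return im,P
E
python3 - <<'E'
from h import *
im,P=whites("wrist"); cv2.imwrite("pics/w1.png",im[:,:,::-1]); print(bot.read_state()["tool_pos"])
E
```

```text
[258.  40.] 4939 ctr [ 564.6 -239.8] len 74.4 wid 50.3 mean [ 560.9 -240.3] ridge [ 563.1 -239.1] axis 160.0 ztop 49.8
[519. 132.] 4664 ctr [ 553.3 -478.3] len 63.0 wid 58.7 mean [ 548.3 -465. ] ridge [ 547.8 -461. ] axis 55.0 ztop 81.3
[281. 187.] 8909 ctr [ 445.2 -290.2] len 152.4 wid 48.1 mean [ 450.8 -288.8] ridge [ 449.9 -289.1] axis 14.6 ztop 49.8
[ 0.44389935 -0.29310198  0.2011384 ]
```

Run:
```python
from h import *
plan([.445,-.290,.004],104.7)
```

```text
d cm [ 0.2  -0.27 19.71] twist 0.3 | yaw now -75.0 q6 0.68 tcp [ 0.4439 -0.2931  0.2011]
```

>>> {"fn": "step_arm", "kwargs": {"motion": [[8.5, 0.2, -0.3, 4, 0.3], [8.5, 0.2, -0.3, 8, 0.3], [8.5, 0.2, -0.3, 12, 0.3], [8.5, 0.2, -0.3, 16, 0.3], [8.5, 0.2, -0.3, 18.5, 0.3], [8.5, 0.2, -0.3, 19.7, 0.3], [8.5, 0.2, -0.3, 19.7, 0.3], [8.5, 0.2, -0.3, 19.7, 0.3], [4.5, 0.2, -0.3, 19.7, 0.3], [4.5, 0.2, -0.3, 19.7, 0.3], [4.5, 0.2, -0.3, 19.7, 0.3], [4.5, 0.2, -0.3, 19.7, 0.3], [4.5, 0.2, -0.3, 19.7, 0.3], [4.5, 0.2, -0.3, 19.7, 0.3]], "force": 35}}

```text
time: 2.75
tool_pos: [0.4469, -0.2894, 0.0061]
tcp_rot: [3.113, 0.405, 0.003]
wrist_force: [-0.9, 0.2, 6.0]
width: 0.576
grip_force: 35.7
```

Run:
```python
from h import *
plan([.55,-.03,.25],85.2)
```

```text
d cm [ 16.64 -22.39 -24.42] twist 19.6 | yaw now -75.2 q6 0.69 tcp [ 0.4469 -0.2894  0.0061]
```

>>> {"fn": "step_arm", "kwargs": {"motion": [[4.5, 0, 0, -2, 0], [4.5, 0, 0, -5, 0], [4.5, 0, 0, -9, 0], [4.5, 0, 0, -13, 0], [4.5, 2, -3, -17, 3], [4.5, 5, -6, -21, 7], [4.5, 8, -10, -24.4, 12], [4.5, 11, -14, -24.4, 17], [4.5, 14, -18, -24.4, 19.6], [4.5, 16, -21, -24.4, 19.6], [4.5, 16.6, -22.4, -24.4, 19.6], [4.5, 16.6, -22.4, -24.4, 19.6], [4.5, 16.6, -22.4, -24.4, 19.6], [4.5, 16.6, -22.4, -24.4, 19.6]]}}

```text
time: 4.15
tool_pos: [0.5485, -0.0305, 0.2479]
tcp_rot: [3.138, -0.133, -0.001]
wrist_force: [-0.4, 0.2, -2.7]
width: 0.569
grip_force: 38.0
```

Run:
```python
from h import *
s=bot.read_state(); print(s["width"],s["grip_force"],s["tool_pos"])
im,P=whites("wrist",zhi=.3); cv2.imwrite("pics/w2.png",im[:,:,::-1]); np.savez("w2.npz",im=im,P=P)
```

```text
0.5686320847251315 37.96063184738159 [ 0.54847943 -0.0304662   0.24794492]
[489. 102.] 7373 ctr [ 609.6 -238. ] len 154.9 wid 35.5 mean [ 612.7 -233.3] ridge [ 606.6 -242.8] axis 171.4 ztop 49.8
[ 62. 176.] 5832 ctr [577.  164.6] len 151.5 wid 35.1 mean [582.8 160.1] ridge [581.4 159.7] axis 174.6 ztop 94.3
[272. 169.] 18266 ctr [599.2 -29.6] len 53.4 wid 42.8 mean [602.2 -31.6] ridge [601.9 -35.3] axis 161.6 ztop 291.6
[269. 359.] 2100 ctr [534.3 -24.2] len 38.5 wid 16.4 mean [536.5 -24.5] ridge [537.4 -29.8] axis 93.0 ztop 291.5
```

View pics/w2.png

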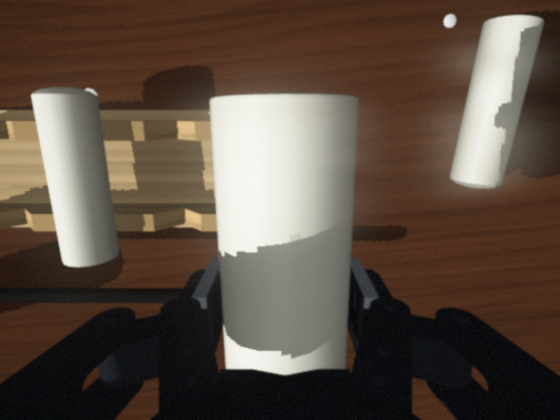

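Run:
```python
from h import *
from scipy.optimize import least_squares
t=np.load("w2.npz"); im,P=t["im"],t["P"]
Q=P[80:275,25:125].reshape(-1,3); Q=Q[(Q[:,2]>.074)&(Q[:,2]<.1)]
f=lambda p: np.hypot((Q[:,1]-p[0]-(Q[:,0]-.58)*p[1]),Q[:,2]-p[2])-.025
r=least_squares(f,[.16,-.08,.069],loss="soft_l1",f_scale=.001); p=r.x; print("c y@x=.58",p[0],"yaw",np.degrees(np.arctan(p[1])),"z",p[2],"rms",np.std(f(p)))
th=np.arctan(p[1]); ex=np.array([np.cos(th),np.sin(th)]); ey=np.array([-ex[1],ex[0]]); O=np.array([.58,p[0]])
l=(Q[:,:2]-O)@ex; print("c along local x rel O",np.percentile(l,[.3,99.7]))
I=im[...].astype(int)
A=P.reshape(-1,3); c=I.reshape(-1,3); A2=A[(A[:,2]>.050)&(A[:,2]<.064)&(A[:,1]>.0)&(A[:,1]<.33)]
X=(A2[:,:2]-O)@ex; Y=(A2[:,:2]-O)@ey; k=abs(X)<.08
h,e=np.histogram(X[k],np.arange(-.08,.081,.002)); print([(round(e[i]*1e3),int(h[i])) for i in range(len(h)) if h[i]>3])
k2=k&(X>.02); h,e=np.histogram(Y[k2],np.arange(-.18,.18,.004)); print([(round(e[i]*1e3),int(h[i])) for i in range(len(h)) if h[i]>0])
s=bot.read_state(); M=R.from_rotvec(s["tcp_rot"]).as_matrix()
H=A[(A[:,2]>.18)]; H=(H-s["tool_pos"])@M; H=H[np.isfinite(H[:,0])&(abs(H[:,1])<.03)&(H[:,0]>.02)]; print("held xmax",np.percentile(H[:,0],[90,99,99.9]),"y",H[:,1].min(),H[:,1].max(),"zmin",np.percentile(H[:,2],[1,5]))
G=H[H[:,2]<0.006]; a=np.polyfit(G[:,0],G[:,1],1); print("held tilt in-plane",np.degrees(np.arctan(a[0])),a)
top=[np.percentile(H[(H[:,0]>u)&(H[:,0]<u+.01),2],3) for u in(.03,.04,.05,.06)]; print("top z in tool",top)
```

```text
c y@x=.58 0.1607336196791377 yaw -4.8139225521476545 z 0.06848106562480501 rms 0.0011789629258904825
c along local x rel O [-0.08000887  0.07714477]
[(-58, 106), (-56, 181), (-54, 184), (-52, 190), (-50, 181), (-48, 177), (-46, 171), (-44, 187), (-42, 175), (-40, 228), (-4, 4), (10, 4), (24, 4), (30, 5), (32, 183), (34, 203), (36, 207), (38, 230), (40, 265), (42, 204), (44, 203), (46, 205), (48, 255), (50, 53), (56, 5), (62, 4), (64, 4), (66, 4), (70, 4)]
[(-128, 5), (-124, 87), (-120, 85), (-116, 87), (-112, 77), (-108, 57), (-104, 34), (-72, 17), (-68, 112), (-64, 102), (-60, 85), (-56, 83), (-52, 89), (-48, 84), (-44, 81), (-40, 85), (-36, 86), (-32, 89), (-28, 95), (-24, 107), (-20, 1), (36, 41), (40, 76), (44, 92), (48, 90), (52, 78), (56, 83), (60, 40), (64, 16), (68, 2)]
held xmax [0.07050413 0.07484129 0.07534246] y -0.024668085291467936 0.024924856324030305 zmin [-0.09526995 -0.04390231]
held tilt in-plane -0.21719948124413105 [-0.00379086  0.00041856]
top z in tool [np.float64(-0.04352032893618415), np.float64(-0.043526794113563395), np.float64(-0.04348460687273885), np.float64(-0.043511086721188065)]
```

Run:
```python
from h import *
plan([.5878,.2454,.12],85.2)
```

```text
d cm [  1.57 -27.84  12.79] twist -0.1 | yaw now -94.9 q6 1.56 tcp [ 0.5486 -0.0307  0.248 ]
```

>>> {"fn": "step_arm", "kwargs": {"motion": [[4.5, 0.3, -3, 0, 0], [4.5, 0.6, -7, 0, 0], [4.5, 0.8, -11, 0, 0], [4.5, 1, -15, 0, 0], [4.5, 1.2, -19, 0, 0], [4.5, 1.4, -23, 0, 0], [4.5, 1.6, -26, 0, 0], [4.5, 1.6, -27.8, 2, 0], [4.5, 1.6, -27.8, 5, 0], [4.5, 1.6, -27.8, 9, 0], [4.5, 1.6, -27.8, 12, 0], [4.5, 1.6, -27.8, 12.8, 0], [4.5, 1.6, -27.8, 12.8, 0], [4.5, 1.6, -27.8, 12.8, 0], [4.5, 1.6, -27.8, 12.8, 0]]}}

```text
time: 5.7
tool_pos: [0.5903, 0.2463, 0.1232]
tcp_rot: [-3.137, 0.133, -0.007]
wrist_force: [0.6, 0.4, -2.6]
width: 0.568
grip_force: 38.0
```

Run:
```python
from h import *
plan([.5878,.2454,.0505],85.2)
s=bot.read_state(); print(s["width"],s["grip_force"],s["wrist_force"])
```

```text
d cm [-0.28  0.13  7.27] twist -0.0 | yaw now -94.8 q6 2.01 tcp [0.5903 0.2463 0.1232]
0.5683681541136311 37.957520484924316 [ 0.58599593  0.42096077 -2.58214022]
```

>>> {"fn": "step_arm", "kwargs": {"motion": [[4.5, -0.3, 0.1, 1, 0], [4.5, -0.3, 0.1, 3, 0], [4.5, -0.3, 0.1, 5, 0], [4.5, -0.3, 0.1, 6, 0], [4.5, -0.3, 0.1, 6.6, 0], [4.5, -0.3, 0.1, 6.9, 0], [4.5, -0.3, 0.1, 6.9, 0], [4.5, -0.3, 0.1, 6.9, 0]]}}

```text
time: 6.5
tool_pos: [0.586, 0.2456, 0.0523]
tcp_rot: [-3.138, 0.132, -0.003]
wrist_force: [-0.2, -0.5, -2.5]
width: 0.576
grip_force: 38.1
```

>>> {"fn": "step_arm", "kwargs": {"motion": [[4.5, 0.15, 0, 0.1, 0], [4.5, 0.15, 0, 0.15, 0], [4.5, 0.15, 0, 0.2, 0], [4.5, 0.15, 0, 0.25, 0], [4.5, 0.15, 0, 0.25, 0]]}}

```text
time: 7.0
tool_pos: [0.5877, 0.2457, 0.0507]
tcp_rot: [-3.138, 0.132, -0.003]
wrist_force: [-2.3, 0.9, 7.4]
width: 0.571
grip_force: 39.0
```

>>> {"fn": "step_arm", "kwargs": {"motion": [[5.4, 0, 0, -0.05, 0], [6.2, 0, 0, -0.05, 0], [6.2, 0, 0, -0.05, 0], [6.2, 0, 0, -0.05, 0], [6.2, 0, 0, -0.05, 0], [6.2, 0, 0, -1, 0], [6.2, 0, 0, -3, 0], [6.2, 0, 0, -6, 0], [6.2, 0, 0, -10, 0], [6.2, 0, 0, -14, 0], [6.2, 0, 0, -17, 0], [6.2, 0, 0, -17, 0], [6.2, 0, 0, -17, 0]]}}

```text
time: 8.3
tool_pos: [0.5874, 0.2454, 0.2206]
tcp_rot: [-3.138, 0.132, -0.004]
wrist_force: [0.1, -0.2, -0.6]
width: 0.726
grip_force: 0.0
```

Run:
```python
from h import *
im,P=whites("wrist",zhi=.3)
whites("top",300)
c=np.array([610,-245.5])/1000
plan([.610,-.244,.20],80.5)
```

```text
[281. 196.] 9257 ctr [586.3 248.1] len 151.7 wid 44.1 mean [593.3 247.2] ridge [591.7 245. ] axis 174.1 ztop 94.2
[381. 187.] 9375 ctr [581.8 173.8] len 148.1 wid 67.1 mean [594.2 166.1] ridge [592.4 160.7] axis 174.2 ztop 94.2
[549. 110.] 300 ctr [ 897.6 -915.4] len 47.8 wid 22.4 mean [ 896.5 -911.5] ridge [ 897.2 -910.5] axis 17.2 ztop 113.8
[349. 199.] 701 ctr [ 608.7 -246.1] len 156.5 wid 48.2 mean [ 609.1 -243.8] ridge [ 608.7 -246.5] axis 170.4 ztop 53.7
[226. 209.] 782 ctr [579.6 164.4] len 156.3 wid 59.1 mean [576.6 159.4] ridge [577.2 159.9] axis 174.5 ztop 97.6
[ 33. 233.] 1289 ctr [511.  790.2] len 138.1 wid 129.9 mean [509.6 786.4] ridge [517.3 787.3] axis 28.6 ztop 53.2
[529. 244.] 457 ctr [ 453.3 -852.5] len 211.8 wid 38.1 mean [ 452.4 -852.3] ridge [ 453.3 -859.2] axis 93.7 ztop 26.0
[529. 403.] 1182 ctr [ -51.5 -825.2] len 162.4 wid 89.7 mean [ -56.9 -808.8] ridge [ -58. -824.] axis 109.6 ztop 64.2
d cm [ 6.52 48.5   1.78] twist 4.7 | yaw now -94.8 q6 2.01 tcp [0.5857 0.2448 0.2174]
```

>>> {"fn": "step_arm", "kwargs": {"motion": [[6.2, 0.5, 3, 0, 0], [6.2, 1, 7, 0, 1], [6.2, 1.5, 11.5, 0, 2], [6.2, 2, 16, 0, 3], [6.2, 3, 20.5, 0, 4.7], [8.5, 3.5, 25, 0, 4.7], [8.5, 4, 29.5, 0, 4.7], [8.5, 5, 34, 0, 4.7], [8.5, 5.5, 38.5, 0, 4.7], [8.5, 6, 43, 0, 4.7], [8.5, 6.5, 47, 1, 4.7], [8.5, 6.5, 48.5, 1.7, 4.7], [8.5, 6.5, 48.5, 1.7, 4.7], [8.5, 6.5, 48.5, 1.7, 4.7], [8.5, 6.5, 48.5, 1.7, 4.7]]}}

```text
time: 9.9
tool_pos: [0.6109, -0.2417, 0.2015]
tcp_rot: [-3.13, 0.258, 0.001]
wrist_force: [0.3, 0.6, -0.5]
width: 0.995
grip_force: 0.0
```

Run:
```python
from h import *
im,P=whites("wrist",zhi=.3)
plan([.609,-.245,.004],80.3)
```

```text
[289. 189.] 8641 ctr [ 610.  -245.6] len 152.2 wid 47.5 mean [ 616.  -246.6] ridge [ 615.2 -247.5] axis 169.4 ztop 49.9
[531. 212.] 2956 ctr [ 557.4 -468. ] len 55.2 wid 39.2 mean [ 563.4 -454.9] ridge [ 561.  -453.6] axis 170.8 ztop 74.6
d cm [-0.16  0.36 19.8 ] twist 0.3 | yaw now -99.4 q6 1.32 tcp [ 0.6111 -0.2418  0.202 ]
```

>>> {"fn": "step_arm", "kwargs": {"motion": [[8.5, -0.4, 0.4, 4, 0.7], [8.5, -0.4, 0.4, 8, 0.7], [8.5, -0.4, 0.4, 12, 0.7], [8.5, -0.4, 0.4, 16, 0.7], [8.5, -0.4, 0.4, 18.5, 0.7], [8.5, -0.4, 0.4, 19.8, 0.7], [8.5, -0.4, 0.4, 19.8, 0.7], [8.5, -0.4, 0.4, 19.8, 0.7], [4.5, -0.4, 0.4, 19.8, 0.7], [4.5, -0.4, 0.4, 19.8, 0.7], [4.5, -0.4, 0.4, 19.8, 0.7], [4.5, -0.4, 0.4, 19.8, 0.7], [4.5, -0.4, 0.4, 19.8, 0.7], [4.5, -0.4, 0.4, 19.8, 0.7]], "force": 35}}

```text
time: 11.35
tool_pos: [0.6076, -0.2472, 0.0059]
tcp_rot: [3.129, -0.28, 0.004]
wrist_force: [0.1, 1.4, 6.2]
width: 0.576
grip_force: 35.8
```

Run:
```python
from h import *
plan([.57,-.03,.22],85.2)
```

```text
d cm [ -7.49 -20.71 -21.44] twist -5.4 | yaw now -100.2 q6 1.32 tcp [ 0.6076 -0.2472  0.0059]
```

>>> {"fn": "step_arm", "kwargs": {"motion": [[4.5, 0, 0, -2, 0], [4.5, 0, 0, -5, 0], [4.5, 0, 0, -9, 0], [4.5, 0, 0, -13, 0], [4.5, -1, -3, -17, 0], [4.5, -2.5, -7, -21, -2], [4.5, -4, -11, -21.4, -4], [4.5, -5.5, -15, -21.4, -5.4], [4.5, -7, -19, -21.4, -5.4], [4.5, -7.5, -20.7, -21.4, -5.4], [4.5, -7.5, -20.7, -21.4, -5.4], [4.5, -7.5, -20.7, -21.4, -5.4], [4.5, -7.5, -20.7, -21.4, -5.4]]}}

```text
time: 12.65
tool_pos: [0.569, -0.0309, 0.2175]
tcp_rot: [3.138, -0.133, -0.001]
wrist_force: [-0.6, 0.8, -3.8]
width: 0.571
grip_force: 37.9
```

Run:
```python
from h import *
s=bot.read_state(); im,P=pts("wrist"); cv2.imwrite("pics/w3.png",im[:,:,::-1])
A=P.reshape(-1,3); M=R.from_rotvec(s["tcp_rot"]).as_matrix()
H=A[(A[:,2]>.16)]; H=(H-s["tool_pos"])@M; H=H[np.isfinite(H[:,0])&(abs(H[:,1])<.03)&(H[:,0]>.02)]; xm=np.percentile(H[:,0],99.9)
G=H[H[:,2]<0]; a=np.polyfit(G[:,0],G[:,1],1); print("held xmax",xm,"y",H[:,1].min(),H[:,1].max(),"topz",np.percentile(H[(H[:,0]<.06),2],3),"tilt",np.degrees(np.arctan(a[0])))
th=np.radians(-4.81); ex=np.array([np.cos(th),np.sin(th)]); ey=np.array([-ex[1],ex[0]])
T=np.array([.576,.1611])-.085*ey-(xm-.08)*ex; print(T)
plan([*T,.12],85.2)
print(s["width"],s["grip_force"],s["wrist_force"])
```

```text
held xmax 0.07903444560537765 y -0.024365410257498808 0.025410410265635664 topz -0.09475275960329023 tilt -0.16389543560104486
[0.56983475 0.07631839]
d cm [ -0.83 -10.7    9.74] twist -0.1 | yaw now -94.9 q6 1.56 tcp [ 0.5691 -0.031   0.2175]
0.5710383901355618 37.920366525650024 [-0.58203037  0.81793952 -3.82954203]
```

>>> {"fn": "step_arm", "kwargs": {"motion": [[4.5, -0.2, -2, 0, 0], [4.5, -0.5, -5, 0, 0], [4.5, -0.8, -8, 0, 0], [4.5, -0.8, -10.2, 1, 0], [4.5, -0.8, -10.7, 4, 0], [4.5, -0.8, -10.7, 8, 0], [4.5, -0.8, -10.7, 9.7, 0], [4.5, -0.8, -10.7, 9.7, 0], [4.5, -0.8, -10.7, 9.7, 0], [4.5, -0.8, -10.7, 9.7, 0], [4.5, -0.8, -10.7, 9.7, 0]]}}

```text
time: 13.8
tool_pos: [0.5718, 0.0772, 0.1229]
tcp_rot: [-3.138, 0.133, -0.006]
wrist_force: [-0.3, 0.1, -3.2]
width: 0.573
grip_force: 37.8
```

Run:
```python
from h import *
plan([.5698,.0763,.0505],85.2)
```

```text
d cm [-0.22  0.11  7.24] twist -0.0 | yaw now -94.8 q6 1.75 tcp [0.5718 0.0772 0.1229]
```

>>> {"fn": "step_arm", "kwargs": {"motion": [[4.5, -0.1, 0.1, 1, 0], [4.5, -0.1, 0.1, 3, 0], [4.5, -0.1, 0.1, 5, 0], [4.5, -0.1, 0.1, 6, 0], [4.5, -0.1, 0.1, 6.6, 0], [4.5, -0.1, 0.1, 6.9, 0], [4.5, -0.1, 0.1, 6.95, 0], [4.5, -0.1, 0.1, 7, 0], [4.5, -0.1, 0.1, 7.05, 0], [4.5, -0.1, 0.1, 7.1, 0], [4.5, -0.1, 0.1, 7.1, 0]]}}

```text
time: 14.9
tool_pos: [0.5696, 0.0766, 0.0505]
tcp_rot: [-3.139, 0.132, -0.002]
wrist_force: [-0.1, -0.1, -0.8]
width: 0.577
grip_force: 38.2
```

>>> {"fn": "step_arm", "kwargs": {"motion": [[4.5, 0, 0, 0.05, 0], [4.5, 0, 0, 0.1, 0], [4.5, 0, 0, 0.12, 0], [4.5, 0, 0, 0.12, 0]]}}

```text
time: 15.3
tool_pos: [0.5697, 0.0766, 0.0504]
tcp_rot: [-3.139, 0.132, -0.002]
wrist_force: [-3.6, -0.5, 7.5]
width: 0.571
grip_force: 38.9
```

>>> {"fn": "step_arm", "kwargs": {"motion": [[5.4, 0, 0, -0.1, 0], [6.2, 0, 0, -0.1, 0], [6.2, 0, 0, -0.1, 0], [6.2, 0, 0, -0.1, 0], [6.2, 0, 0, -0.1, 0], [6.2, 0, 0, -1, 0], [6.2, 0, 0, -3, 0], [6.2, 0, 0, -6, 0], [6.2, 0, 0, -10, 0], [6.2, 0, 0, -14, 0], [6.2, 0, 0, -17, 0], [6.2, 0, 0, -17, 0], [6.2, 0, 0, -17, 0]]}}

```text
time: 16.6
tool_pos: [0.5697, 0.0766, 0.2202]
tcp_rot: [-3.138, 0.132, -0.004]
wrist_force: [-0.4, 0.4, -1.2]
width: 0.721
grip_force: 0.0
```

Run:
```python
from h import *
whites("wrist",zhi=.3)
plan([.454,-.022,.21])
```

```text
[ 74. 193.] 7263 ctr [586.1 248.1] len 151.0 wid 36.4 mean [592.4 243.7] ridge [592.1 244.3] axis 174.6 ztop 94.3
[280. 194.] 8886 ctr [571.7  79.9] len 151.3 wid 41.0 mean [578.  79.] ridge [577.4  75.7] axis 174.6 ztop 94.2
[177. 186.] 7008 ctr [583.8 163.4] len 138.3 wid 38.5 mean [591.5 160.6] ridge [590.2 159.2] axis 173.6 ztop 94.4
d cm [-10.59  10.78   0.84] twist 0 | yaw now -94.8 q6 1.74 tcp [0.5686 0.0765 0.2184]
```

All three candles are seated, each with its top at about 94 mm. Next is the keeper grip.

>>> {"fn": "step_arm", "kwargs": {"motion": [[5, -2, 2, 0, -8], [5, -4, 4, 0, -16], [5, -6, 6, 0, -24], [5, -8, 8, 0, -32], [5, -10.6, 10.8, 0.8, -40], [5, -10.6, 10.8, 0.8, -48], [5, -10.6, 10.8, 0.8, -56], [5, -10.6, 10.8, 0.8, -64], [5, -10.6, 10.8, 0.8, -72], [5, -10.6, 10.8, 0.8, -80], [5, -10.6, 10.8, 0.8, -88], [5, -10.6, 10.8, 0.8, -90], [5, -10.6, 10.8, 0.8, -90], [5, -10.6, 10.8, 0.8, -90]]}}

```text
time: 18.05
tool_pos: [0.4533, -0.0221, 0.2091]
tcp_rot: [-2.312, -2.124, 0.003]
wrist_force: [-0.1, 0.8, -0.5]
width: 0.587
grip_force: 0.0
```

Run:
```python
from h import *
im,P=pts("wrist"); cv2.imwrite("pics/w4.png",im[:,:,::-1]); np.savez("w4.npz",im=im,P=P); plan([.454,-.022,.21],-4.8)
th=np.radians(-4.81); ex=np.array([np.cos(th),np.sin(th)]); ey=np.array([-ex[1],ex[0]]); O=np.array([.576,.1611])
A=P.reshape(-1,3); I=im.reshape(-1,3).astype(int); L=np.c_[(A[:,:2]-O)@ex,(A[:,:2]-O)@ey,A[:,2]]
for n,y0,y1 in(("grip",-.24,-.152),("bar",-.13,.05)):
    k=(L[:,0]<-.07)&(L[:,0]>-.15)&(L[:,1]>y0)&(L[:,1]<y1)&(L[:,2]>.06)&(L[:,2]<.135); G=L[k]
    print(n,k.sum(),np.percentile(G,[1,50,99],axis=0).round(4).tolist())
```

```text
d cm [ 0.02  0.04 -0.06] twist -0.1 | yaw now -4.9 q6 -0.02 tcp [ 0.4536 -0.0221  0.2094]
grip 2108 [[-0.1162, -0.2233, 0.0917], [-0.1073, -0.1866, 0.0993], [-0.0987, -0.1532, 0.1018]]
bar 3555 [[-0.1141, -0.1274, 0.0696], [-0.1043, -0.0875, 0.0962], [-0.0703, -0.0527, 0.0998]]
```

View pics/w4.png

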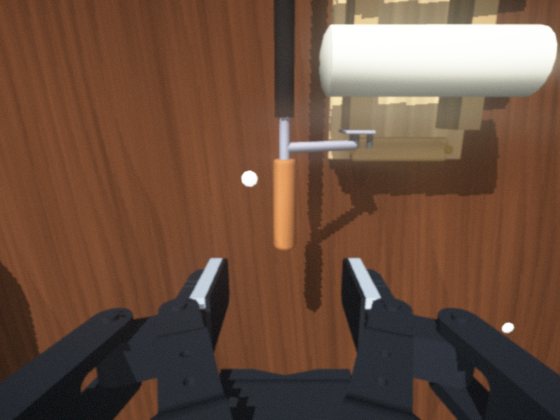

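The wrist view shows the orange grip at columns 273–297, rows 160–248, centred between the open fingers. The cloud puts it at cradle local x = −107 mm, z = 93 mm, so the joint is at about 1.96.

>>> {"fn": "step_arm", "kwargs": {"motion": [[5, 0.3, -0.05, 3, 0], [5, 0.3, -0.05, 6, 0], [5, 0.3, -0.05, 9, 0], [5, 0.3, -0.05, 11.5, 0], [5, 0.3, -0.05, 13, 0], [5, 0.3, -0.05, 13.6, 0], [5, 0.3, -0.05, 13.6, 0], [5, 0.3, -0.05, 13.6, 0], [3, 0.3, -0.05, 13.6, 0], [1.5, 0.3, -0.05, 13.6, 0], [1.5, 0.3, -0.05, 13.6, 0], [1.5, 0.3, -0.05, 13.6, 0], [1.5, 0.3, -0.05, 13.6, 0], [1.5, 0.3, -0.05, 13.6, 0]], "force": 25}}

```text
time: 19.5
tool_pos: [0.4524, -0.0191, 0.0749]
tcp_rot: [-2.311, -2.125, 0.004]
wrist_force: [-5.9, 0.4, 4.5]
width: 0.199
grip_force: 25.5
```

Run:
```python
from h import *
s=bot.read_state(); th=np.radians(-4.81); ex=np.array([np.cos(th),np.sin(th)]); ey=np.array([-ex[1],ex[0]]); O=np.array([.576,.1611])
d=np.array(s["tool_pos"][:2])-O; x=d@ex; print("local",x,d@ey,s["tool_pos"][2],s["width"],s["wrist_force"])
a0=np.arccos((x+.05)/.065); print(a0,a0-.693,"z grip",.062+.065*np.sin(a0))
for a in np.linspace(a0,.693,20)[1:]: print([round(6.5*(np.cos(a)-np.cos(a0)),1),round(-6.5*(np.sin(a)-np.sin(a0)),1)],end=" ")
```

```text
local -0.10809917202152394 -0.1899193701410046 0.07486254957422522 0.1994582941379745 [-5.92611732  0.41050925  4.47347484]
2.6766190804822467 1.9836190804822467 z grip 0.09114594672357325
[np.float64(0.3), np.float64(-0.6)] [np.float64(0.7), np.float64(-1.1)] [np.float64(1.2), np.float64(-1.6)] [np.float64(1.7), np.float64(-2.1)] [np.float64(2.2), np.float64(-2.5)] [np.float64(2.8), np.float64(-2.9)] [np.float64(3.4), np.float64(-3.1)] [np.float64(4.1), np.float64(-3.3)] [np.float64(4.7), np.float64(-3.5)] [np.float64(5.4), np.float64(-3.6)] [np.float64(6.1), np.float64(-3.6)] [np.float64(6.8), np.float64(-3.5)] [np.float64(7.4), np.float64(-3.4)] [np.float64(8.1), np.float64(-3.2)] [np.float64(8.7), np.float64(-2.9)] [np.float64(9.3), np.float64(-2.6)] [np.float64(9.8), np.float64(-2.2)] [np.float64(10.4), np.float64(-1.7)] [np.float64(10.8), np.float64(-1.2)]
```

>>> {"fn": "step_arm", "kwargs": {"motion": [[1.5, 0, 0.3, -0.6, 0], [1.5, 0, 0.7, -1.1, 0], [1.5, 0, 1.2, -1.6, 0], [1.5, 0, 1.7, -2.1, 0], [1.5, 0, 2.2, -2.5, 0], [1.5, 0, 2.8, -2.9, 0], [1.5, 0, 3.4, -3.1, 0], [1.5, 0, 4.1, -3.3, 0], [1.5, 0, 4.7, -3.5, 0], [1.5, 0, 5.4, -3.6, 0], [1.5, 0, 5.4, -3.6, 0]]}}

```text
time: 20.6
tool_pos: [0.5082, -0.0237, 0.1122]
tcp_rot: [-2.312, -2.126, 0.001]
wrist_force: [-4.6, 0.1, 7.4]
width: 0.203
grip_force: 25.1
```

>>> {"fn": "step_arm", "kwargs": {"motion": [[1.5, 0, 0.7, 0, 0], [1.5, 0, 1.4, 0.1, 0], [1.5, 0, 2, 0.2, 0], [1.5, 0, 2.7, 0.4, 0], [1.5, 0, 3.3, 0.7, 0], [1.5, 0, 3.9, 1, 0], [1.5, 0, 4.4, 1.4, 0], [1.5, 0, 5, 1.9, 0], [1.5, 0, 5.3, 2.3, 0], [1.5, 0, 5.3, 2.3, 0]]}}

```text
time: 21.6
tool_pos: [0.5598, -0.028, 0.0894]
tcp_rot: [-2.311, -2.125, 0.004]
wrist_force: [-11.1, 1.0, 13.5]
width: 0.195
grip_force: 25.8
```

Run:
```python
from h import *
s=bot.read_state(); th=np.radians(-4.81); ex=np.array([np.cos(th),np.sin(th)]); O=np.array([.576,.1611])
print("local x",(np.array(s["tool_pos"][:2])-O)@ex,s["tool_pos"][2],s["wrist_force"],s["width"])
```

```text
local x -0.00023674494356794887 0.0893608963776974 [-11.08877401   0.983605    13.54953514] 0.19486595111837265
```

>>> {"fn": "step_arm", "kwargs": {"motion": [[1.5, 0, 0.05, 0.1, 0], [1.5, 0, 0.1, 0.2, 0], [1.5, 0, 0.1, 0.3, 0], [1.5, 0, 0.1, 0.3, 0]]}}

```text
time: 22.0
tool_pos: [0.5601, -0.0281, 0.089]
tcp_rot: [-2.31, -2.125, 0.005]
wrist_force: [-20.3, 2.2, 30.6]
width: 0.199
grip_force: 27.4
```

```bash
cat > k.py <<'E'
from h import *
s=bot.read_state(); im,P=pts("wrist"); th=np.radians(-4.81); ex=np.array([np.cos(th),np.sin(th)]); ey=np.array([-ex[1],ex[0]]); O=np.array([.576,.1611])
A=P.reshape(-1,3); L=np.c_[(A[:,:2]-O)@ex,(A[:,:2]-O)@ey,A[:,2]]; I=im.reshape(-1,3).astype(int)
print("tcp",(np.array(s["tool_pos"][:2])-O)@ex,s["tool_pos"][2])
k=(I.max(1)<90)&(abs(L[:,0])<.04)&(L[:,1]>-.125)&(L[:,1]<.1)&(L[:,2]>.09)&(L[:,2]<.14)
print("bar",k.sum(),np.percentile(L[k],[2,50,98],axis=0).round(4).tolist())
import sys
cv2.imwrite(f"pics/{sys.argv[1]}.png",im[:,:,::-1])
E
python3 k.py w5
```

```text
tcp -1.9800533211134165e-05 0.08898770232516595
bar 4912 [[-0.006, -0.124, 0.1043], [0.0004, -0.1048, 0.1087], [0.0067, -0.0875, 0.1106]]
```

The bar is on its stop: axis at local x ≈ 0 and top at 110 mm. I'll ease off the force, release and lift.

>>> {"fn": "step_arm", "kwargs": {"motion": [[1.5, 0, -0.1, -0.2, 0], [1.5, 0, -0.1, -0.3, 0], [2.5, 0, -0.1, -0.3, 0], [4, 0, -0.1, -0.3, 0], [4, 0, -0.1, -0.3, 0], [4, 0, -0.1, -0.3, 0], [4, 0, -0.1, -0.3, 0], [4, 0, -0.1, -2, 0], [4, 0, -0.1, -5, 0], [4, 0, -0.1, -9, 0], [4, -3, -0.1, -14, 0], [4, -6, -0.1, -18, 0], [4, -6, -0.1, -18, 0], [4, -6, -0.1, -18, 0]]}}

```text
time: 23.45
tool_pos: [0.557, -0.0891, 0.2669]
tcp_rot: [2.312, 2.122, 0.004]
wrist_force: [0.2, 0.0, -0.0]
width: 0.465
grip_force: 0.0
```

```bash
python3 k.py w6
python3 - <<'E'
from h import *
im,_=pts("scene"); cv2.imwrite("pics/s2.png",cv2.resize(im[130:340,180:460],None,fx=2.7,fy=2.7)[:,:,::-1])
E
```

```text
tcp 0.002044374860953603 0.26692351712170903
bar 632 [[-0.0064, -0.1244, 0.105], [-0.0001, -0.1108, 0.1087], [0.0054, -0.0969, 0.1106]]
```

View pics/w6.png

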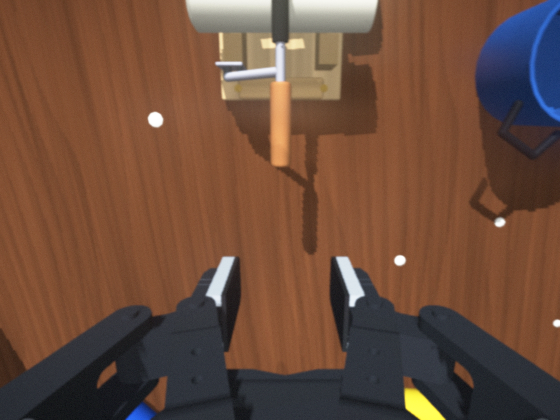

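View pics/s2.png

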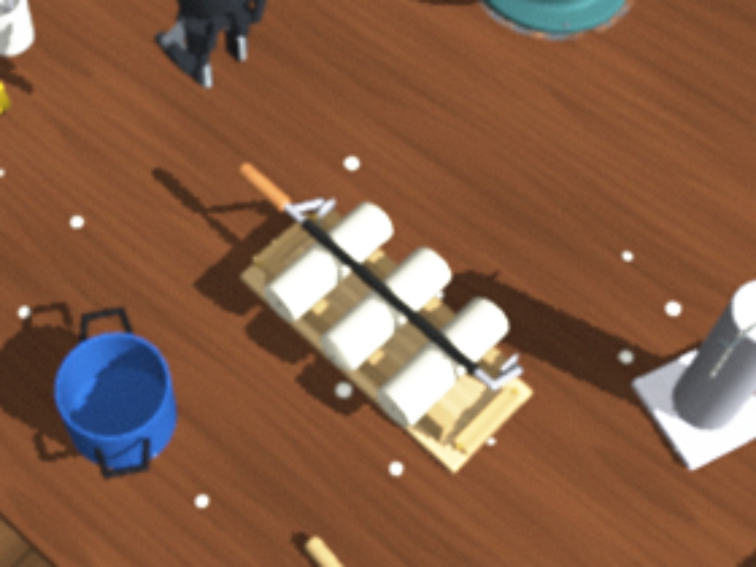

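The scene crop shows three candles in the cradle at about (330,260), (387,307) and (444,361). The black keeper bar lies across all of them, and the gripper is clear. In the wrist view the grip at (281,125) is free. I'm handing the job in.

```bash
python3 -c "
from workcell import bot; print(bot.finish_job())"
```

```text
the job is handed in; nothing more can be done
None
```

Both candles are seated in the empty grooves on either side of the first one, the keeper bar is fully down on its stop and released, and the job was handed in after about 24 s of the 64 s allowed; no verdict was shown.

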